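# Prove the centrifuge's stop button, reset it and switch the drive back on

## Task

Do the morning stop check on the benchtop centrifuge: push the mushroom-headed stop button on its sloping front fully in so that it stays in, then turn its cap clockwise until it springs fully back out. Only then throw the toggle switch on the same sloping front all the way over to its far side, towards the lid. Leave the speed dial between them at its setting and everything else on the bench where it stands.

Things in the scene. Friction and masses are not known exactly. Their poses are not given: they have to be found in the camera images.
- centrifuge: silver-grey benchtop centrifuge, fixed, 360 mm wide and deep; rear deck 142 mm high with a round glass lid, top 160 mm. Origin under it on the bench; front (-x) to the robot. The front fascia slopes 30 degrees, from 60 mm high at x=-190 mm to 141 mm at x=-50 mm. On it in a row (x=-120 mm): speed dial in the middle, stop button and switch 95 to 115 mm either side, either way round
- bar_mid (a point): middle of the centrifuge's carrying bar: a fixed steel tube 16 mm thick, level along the centrifuge's y, 340 mm long, 265 mm above the bench over the upper half of the fascia (110 mm in front of the centrifuge's origin); at its ends it slants back down to the deck. It bars the way to the controls straight from above; they are reached past it from the robot's side
- stop_top (a point): centre of the stop button cap's top (moves with it). z: the button's axis, out of the fascia, 30 degrees from vertical; x: up the slope; y level. Grey round cap 42 mm wide, 17 mm thick, dark line on top, all sides free; top 49 mm, underside 32 mm above the fascia when out. Below it a 24 mm stem in a collar 42 mm wide, 18 mm high, on a 76 x 66 x 4 mm plate
- stop (a joint): how far the stop button is pushed in, m: 0 out, 0.009 fully in. Over-centre mechanism, about 4 N to push: past the middle it snaps in and stays in until its cap is turned
- stop_turn (a joint): turn of the stop button's cap, rad, clockwise seen from outside, 0 to 1.1; a light spring turns it back to 0 when released. Turning it drives a pushed-in button outwards by about 9 mm per rad; beyond about 0.65 rad the button springs out when let go
- switch_tip (a point): centre of the 26 mm grey ball at the end of the toggle switch's lever (moves with the lever, which is 10 mm thick); axes turn with the lever about its y axis
- switch (a joint): toggle lever angle, rad: 0 leans towards the robot (off), 1.0 leans up the slope to the lid (on), 0.5 square to the fascia; stays where left, about 1.2 N at the ball to move. Pivot 26 mm above the fascia, ball centre 55 mm from the pivot, grey pivot block 70 mm along the slope, 50 mm wide, top 29 mm above the fascia
- dial_grip (a point): speed dial, not to be turned: on its axis, 37 mm above the fascia; grey knob, 34 mm in diameter with a bar grip 32 x 14 mm, top 44 mm above the fascia
- dial_mark (a point): end of the dial's pointer, 17 mm from its axis, 37 mm above the fascia; shows whether the dial has been turned
- dial (a joint): angle of the speed dial, rad, clockwise
- tube_rack: white rack 66 x 110 mm with capped tubes, 73 mm high, on the bench left of the centrifuge; origin under its centre
- reagent_bottle: amber bottle, 60 mm in diameter, 130 mm high, on the bench right of the centrifuge; origin under its centre
- jar: white jar, 48 mm in diameter, 50 mm high, on the bench in front of the centrifuge; origin under its centre
- marker: grey and black marker pen, 120 x 13 x 13 mm, lying in front of the centrifuge; origin under its centre
- vial_box: cardboard box 61 x 46 x 34 mm on the centrifuge's rear deck; origin under its centre
- tip_box: pipette tip box 122 x 87 x 65 mm, on the bench at the right front corner of the centrifuge; origin under its centre
- beaker: glass beaker, 66 mm in diameter, 85 mm high, on the bench at the left front corner of the centrifuge; origin under its centre

How it is judged:
By the outcome, as a careful person would: the job done as asked, in the order asked, and still so for the second after the job is handed in, with the robot touching nothing.
It also fails if it takes over 64 s, if anything falls off the work surface, if the arm or the gripper's body presses on something with over 40 N, if the wrist force passes 120 N, or if a joint passes its speed limit or range.

## Robot

A 7-joint arm with a two-finger parallel gripper is mounted at the origin on the work surface. World frame = base frame: x ahead of the robot, y to its left, z up, the work surface at z = 0. Lengths are in m, angles in rad, forces in N, time in s.
With the tool pointing down it reaches from about 0.4 to 0.85 m from the base axis. Payload 10.4 kg.
Tool frame: the origin (TCP) lies midway between the tips of the shut fingers; the grasp point (between the pads) lies 19 mm behind it; z points along the fingers, x is the direction in which the jaws open and shut, and the axes are right-handed (so a half turn about z gives the same grasp; the last joint's range is limited). The gripper opens to 85 mm and grips with 20 to 120 N. Pads are 22 mm wide; open, the fingers measure 114 mm over their backs; the gripper's body (76 mm by 85 mm) begins 54 mm behind the grasp point. The pads swing forward as they close: fully open they stand 13 mm farther back than shut.
Start: joints at [1.175, 0.332, -0.065, 1.46, 0.022, 1.35, -0.088], TCP at [0.228, -0.582, 0.231] pointing down, gripper open.
Joint ranges: [-2.6, 2.6], [-0.5, 2.12], [-1.47, 1.34], [0.16, 2.42], [-1.27, 4.41], [0.06, 2.06], [-2.6, 2.6]. Speed limits (rad/s): [2.22, 2.22, 2.79, 2.79, 3.14, 3.14, 3.14].

## Interface

Orientations are given as a unit quaternion [x, y, z, w].
In Python, from workcell import monitor, eyes, ticket, models gives the robot as it stands.
- The arm moves only by the tool servo_tool, never from a script. Its argument "motion" is a list of rows, each a list of 7 numbers: the opening, from 0 (shut) to 1 (fully open), then the shift along the tool's x, y, z in m, then the turn, a rotation vector about the tool's x, y, z in degrees. In form: [[fingers, tx, ty, tz, rx, ry, rz], ...]. A call has 1 to 20 rows; each row is the pose to reach, as a shift and turn from the pose commanded when the call began, along the tool's axes at that moment; what a row does not reach only later rows make up. A row lasts 1/8 s, in which the tool goes at most 62.5 mm and 10.7 degrees, less where a joint would pass 70% of its speed; a pose out of reach is approached as far as the arm can. A call with a gripper value outside its range is refused whole. The fingers move at their own pace and stop on an object; "grip_force" is the grip in N (left out, the last holds). Time passes only in rows, so rows that repeat a pose let the fingers close. It gives the time, the measured TCP pose, the force and the opening at its end, in the units of the state.
- monitor.get_obs(): the state, without advancing time (a new reading comes with each control period).
- eyes.camera(name): name is "scene" or "side" or "wrist"; returns (picture, depth): 384x512x3 uint8, blue, green, red; 384x512 float32, m along the optical axis (not along the pixel's ray), 0 where there is no reading.
- eyes.camera_info(name): a dict with "intrinsics" (3x3 intrinsics, pixels), "extrinsics" (4x4, takes a point from world to camera coordinates); the wrist camera has in their place "tool_from_camera" (4x4, takes a point from camera to tool coordinates, whose origin is the TCP and whose axes are the tool frame's). Camera axes: x right, y down, z forward; pixel columns grow to the right and rows downward; lengths in m; the calibration is good to about 2 mm. A picture is of the moment at which its call begins: read the wrist's pose just before it. camera_info takes no time and is no camera call.
- ticket.hand_in(): hands the job in, once; it reports no verdict.
Trained networks look in the newest picture that a camera, given by its name, has taken for a name from the list of things; names that differ only in an ending like _2 or _b are one class to them, and where a whole thing is asked for, a point or a joint stands for the part that bears it (a point fixed in the world has none). Each returns a list of dicts, best first, with "confidence" (0 to 1); they miss things now and then, are a little off and sometimes report something else, mostly with a low value. They report only what shows in the picture. A call takes as long as a camera call.
- models.boxes_of(camera, thing): "point" ([x, y, z] in m, in the coordinates of the camera as it stood for that picture, good to about 4 mm: the middle of the surface that is visible of it).
The state is a dict: "clock": time; "joint_pos": joint angles; "joint_velocities": joint speeds; "tau": joint torques, N m; "position": TCP position; "ee_rot": TCP orientation; "ft_force": force on the tool from outside, world axes, zero at the start; "torque": the same for the moment, N m; "grip_width": opening from 0.0 (shut) to 1.0 (fully open).
Only numpy, scipy, OpenCV 4.12 (cv2) and the standard library are available. Lean on these libraries where they do the work, as an engineer would, in place of code of your own. Each camera call takes 0.05 s, during which the arm holds its last target. There are 200 camera calls.

## Working session

There is one attempt and no reset: what is moved stays moved. The work goes in short steps, Python scripts to look and compute and a tool call to move; the robot and the scene stay as the last step left them, time stands still between calls to the robot, and variables do not carry over. Pictures are saved under pics/ and viewed, about 8 in all and at most 12, crops included, and the job is handed in when it is done.

Besides the shell and the picture viewer there is one more tool, called after "Emit:" as name(argument=value, ...), one argument or row to a line, values as JSON. servo_tool: Moves the arm, as the interface text tells. Its arguments: {"type":"object","properties":{"motion":{"type":"array"},"grip_force":{"type":"number"}},"required":["motion"]}

```bash
mkdir -p pics
cat > h.py <<'E'
import numpy as np, cv2
from scipy.spatial.transform import Rotation as R
from workcell import monitor, eyes, ticket, models
def cam(n):
    o=monitor.get_obs(); p,d=eyes.camera(n); i=eyes.camera_info(n)
    if n=="wrist":
        T=np.eye(4);T[:3,:3]=R.from_quat(o["ee_rot"]).as_matrix();T[:3,3]=o["position"]
        W=T@np.array(i["tool_from_camera"])
    else: W=np.linalg.inv(np.array(i["extrinsics"]))
    return p,d,np.array(i["intrinsics"]),W
def find(n,W,things):
    for t in things:
        for r in models.boxes_of(n,t)[:2]:
            print(n,t,round(r["confidence"],2),np.round((W@np.append(r["point"],1))[:3],4))
def cloud(d,K,W):
    v,u=np.mgrid[:d.shape[0],:d.shape[1]]
    P=np.stack([(u-K[0,2])*d/K[0,0],(v-K[1,2])*d/K[1,1],d],-1)
    return P@W[:3,:3].T+W[:3,3]
E
python3 - <<'E'
from h import *
o=monitor.get_obs();print(o["clock"],o["position"],o["ee_rot"],o["grip_width"])
ims=[]
for n in("scene","side"):
    p,d,K,W=cam(n);ims.append(p);np.savez(n,p=p,d=d,K=K,W=W)
    print(n,"campos",W[:3,3].round(3),"fwd",W[:3,2].round(2))
    find(n,W,["centrifuge","stop_top","switch_tip","dial_grip","tip_box","beaker","jar","marker","tube_rack","reagent_bottle","vial_box"])
    cv2.imwrite(f"pics/{n}0.png",cv2.resize(p,(800,600)))
E
```

```text
0.0 [ 0.22746551 -0.58171693  0.23050987] [ 8.25898433e-01 -5.63818465e-01 -6.14687756e-04 -3.72938862e-04] 1.000919774508684
scene campos [ 0.617 -0.547  0.798] fwd [-0.01  0.65 -0.76]
scene centrifuge 0.76 [ 0.7402 -0.035   0.1421]
scene centrifuge 0.45 [ 0.6686 -0.204   0.0846]
scene stop_top 0.67 [ 0.4923 -0.2371  0.0663]
scene stop_top 0.46 [0.5943 0.1404 0.1415]
scene switch_tip 0.74 [ 0.5639 -0.0754  0.1569]
scene dial_grip 0.6 [0.6064 0.0389 0.1226]
scene tip_box 0.76 [ 0.4905 -0.2403  0.062 ]
scene tip_box 0.26 [ 0.5642 -0.0742  0.1579]
scene beaker 0.95 [0.494  0.2295 0.0594]
scene beaker 0.71 [ 0.563  -0.0742  0.1549]
scene jar 0.59 [0.4994 0.1467 0.0412]
scene jar 0.43 [ 0.5019 -0.0561  0.0143]
scene marker 0.82 [ 0.5076 -0.0551  0.0181]
scene tube_rack 0.89 [0.5919 0.3076 0.0663]
scene reagent_bottle 0.8 [ 0.6707 -0.2023  0.0866]
scene vial_box 0.87 [0.7521 0.1799 0.1733]
side campos [ 0.525 -0.666  0.692] fwd [ 0.1   0.79 -0.6 ]
side centrifuge 0.55 [ 0.7356 -0.0704  0.1363]
side centrifuge 0.34 [ 0.5054 -0.0647  0.0113]
side stop_top 0.73 [0.5968 0.1366 0.1364]
side switch_tip 0.46 [ 0.563  -0.0805  0.155 ]
side dial_grip 0.64 [0.5978 0.0292 0.1245]
side tip_box 0.85 [ 0.488  -0.2469  0.0668]
side beaker 0.59 [0.486  0.2147 0.0638]
side jar 0.76 [0.4946 0.1388 0.0348]
side jar 0.72 [0.7517 0.1698 0.1697]
side marker 0.75 [ 0.5067 -0.0646  0.0117]
side tube_rack 0.74 [0.5869 0.3118 0.0637]
side reagent_bottle 0.92 [ 0.664  -0.2112  0.0747]
side vial_box 0.89 [0.7526 0.1701 0.1669]
side vial_box 0.63 [ 0.6663 -0.2109  0.0784]
```

View pics/scene0.png

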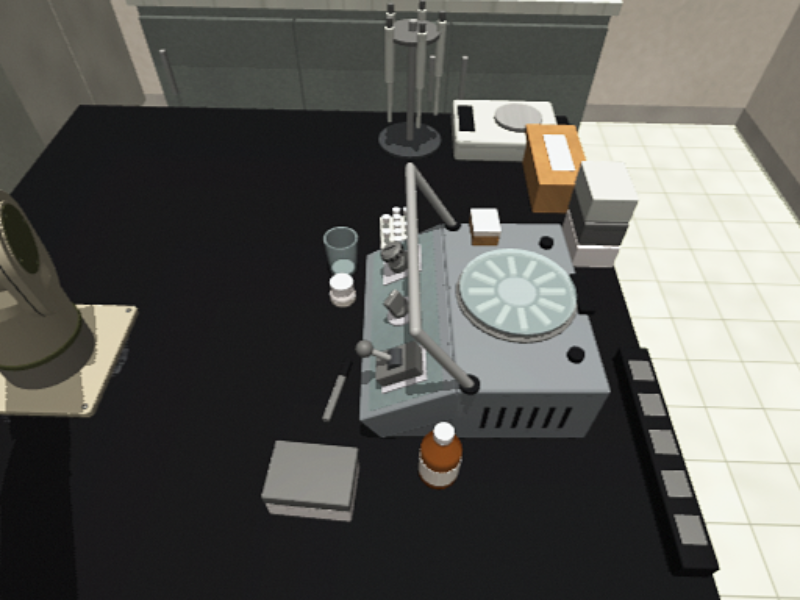

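Run:
```python
from h import *
# fit fascia plane, bar line, cap
for n in("scene","side"):
    z=np.load(n+".npz");P=cloud(z["d"],z["K"],z["W"]);ok=z["d"]>0
    Q=P[ok]
    # deck yaw: bar points
    b=Q[(Q[:,2]>.245)&(Q[:,2]<.285)&(Q[:,0]>.5)&(Q[:,0]<.8)&(abs(Q[:,1])<.25)]
    f=np.polyfit(b[:,1],b[:,0],1);print(n,"bar",len(b),b.min(0).round(3),b.max(0).round(3),"slope deg",np.degrees(np.arctan(f[0])).round(2),"x@y.03",np.polyval(f,.03).round(4))
    # RANSAC fascia with known slope
    c=Q[(Q[:,0]>.48)&(Q[:,0]<.7)&(abs(Q[:,1]-.03)<.16)&(Q[:,2]>.055)&(Q[:,2]<.14)]
    best=0
    rng=np.random.default_rng(0)
    for _ in range(500):
        a=c[rng.choice(len(c),3)];m=np.cross(a[1]-a[0],a[2]-a[0]);l=np.linalg.norm(m)
        if l<1e-5: continue
        m/=l; m*=np.sign(m[2])
        if abs(np.degrees(np.arccos(m[2]))-30)>5: continue
        I=abs((c-a[0])@m)<.002
        if I.sum()>best: best=I.sum();J=I
    C=c[J].mean(0);m=np.linalg.svd(c[J]-C)[2][2];m*=np.sign(m[2])
    print("fascia",best,C.round(4),m.round(4),"tilt",np.degrees(np.arccos(m[2])).round(2),"yaw",np.degrees(np.arctan2(-m[1],-m[0])).round(2))
    h=(Q-C)@m
    for nm,g,lo,hi,r in(("cap",[.595,.138,.139],.044,.054,.035),("ball",[.563,-.077,.155],.03,.1,.025),("dial",[.6,.033,.124],.03,.05,.03)):
        I=(np.linalg.norm(Q-g,axis=1)<r)&(h>lo)&(h<hi)
        S=Q[I];print(nm,I.sum(),S.mean(0).round(4),S.min(0).round(3),S.max(0).round(3),"h",np.median(h[I]).round(4))
```

```text
scene bar 905 [ 0.613 -0.136  0.245] [0.654 0.216 0.275] slope deg -2.11 x@y.03 0.627
fascia 2958 [0.6214 0.0097 0.1029] [-0.4974 -0.0169  0.8674] tilt 29.85 yaw 1.95
cap 101 [0.5897 0.1477 0.142 ] [0.573 0.131 0.13 ] [0.606 0.168 0.15 ] h 0.0475
ball 122 [ 0.5641 -0.0778  0.156 ] [ 0.548 -0.087  0.139] [ 0.584 -0.066  0.165] h 0.079
dial 93 [0.5976 0.0386 0.1353] [0.584 0.027 0.12 ] [0.611 0.056 0.145] h 0.0413
side bar 731 [ 0.612 -0.14   0.245] [0.649 0.21  0.273] slope deg -2.35 x@y.03 0.6244
fascia 2925 [ 0.616  -0.0022  0.0982] [-0.4981 -0.0153  0.867 ] tilt 29.89 yaw 1.75
cap 93 [0.5881 0.1429 0.1396] [0.571 0.126 0.127] [0.604 0.164 0.149] h 0.0477
ball 136 [ 0.562  -0.0821  0.1536] [ 0.547 -0.09   0.136] [ 0.584 -0.07   0.164] h 0.0788
dial 91 [0.5958 0.0344 0.1328] [0.582 0.022 0.118] [0.611 0.051 0.141] h 0.041
```

The scene picture shows the stop button at the left (px ~392,255), the dial at (397,303) and the switch ball at (364,348), leaning towards the robot. The bar runs over the upper half of the fascia. The network, plane and cloud measurements agree to a few mm. Next I'll move to a standoff along the button's axis and refine with the wrist camera.

```bash
cat >> h.py <<'E'
yaw=np.radians(2.0)
Rc=R.from_euler("z",yaw).as_matrix()
s=Rc@[np.cos(np.pi/6),0,.5]; n=Rc@[-.5,0,np.cos(np.pi/6)]; yv=Rc@[0,1,0]
def frame(deg,tilt=0):
    "tool frame: z into fascia, x up-slope turned by deg about tool z (clockwise from outside)"
    M=np.column_stack([s,-yv,-n])
    return M@R.from_euler("y",tilt,degrees=True).as_matrix()@R.from_euler("z",deg,degrees=True).as_matrix()
def go(p,M,base=None):
    o=monitor.get_obs()
    R0=R.from_quat(o["ee_rot"]).as_matrix();p0=np.array(o["position"])
    print("shift",(R0.T@(np.array(p)-p0)).round(4),"turn",R.from_matrix(R0.T@M).as_rotvec(degrees=True).round(2))
def st():
    o=monitor.get_obs()
    print(round(o["clock"],2),"pos",np.round(o["position"],4),"q",np.round(o["joint_pos"],2),"F",np.round(o["ft_force"],1),"g",round(o["grip_width"],3))
    M=R.from_quat(o["ee_rot"]).as_matrix();print("err to frame(0)",R.from_matrix(frame(0).T@M).as_rotvec(degrees=True).round(2))
E
python3 - <<'E'
from h import *
print(np.round(eyes.camera_info("wrist")["tool_from_camera"],3))
cap=np.array([.589,.145,.141])
go([.40,-.38,.33],R.from_quat(monitor.get_obs()["ee_rot"]).as_matrix())
go(cap+.16*n,frame(-27))
print(cap+.16*n)
E
```

```text
[[ 1.     0.001 -0.001  0.001]
 [-0.     0.96   0.28  -0.071]
 [ 0.001 -0.28   0.96  -0.143]
 [ 0.     0.     0.     1.   ]]
shift [-0.1254 -0.2341 -0.0987] turn [0. 0. 0.]
shift [-0.5721 -0.5259 -0.0483] turn [ 12.59  31.45 -95.16]
[0.50904873 0.14220804 0.27956406]
```

Emit:
servo_tool(
  motion=[
    [1, -0.06, -0.12, -0.05, 0, 0, 0],
    [1, -0.125, -0.234, -0.098, 0, 0, 0],
    [1, -0.125, -0.234, -0.098, 0, 0, 0],
    [1, -0.125, -0.234, -0.098, 0, 0, 0],
    [1, -0.17, -0.264, -0.095, 1.2, 3.1, -9.5],
    [1, -0.215, -0.293, -0.09, 2.5, 6.3, -19],
    [1, -0.26, -0.322, -0.085, 3.8, 9.4, -28.5],
    [1, -0.304, -0.351, -0.08, 5, 12.6, -38],
    [1, -0.35, -0.38, -0.074, 6.3, 15.7, -47.5],
    [1, -0.394, -0.409, -0.07, 7.6, 18.9, -57],
    [1, -0.438, -0.438, -0.065, 8.8, 22, -66.6],
    [1, -0.483, -0.467, -0.06, 10.1, 25.2, -76],
    [1, -0.527, -0.497, -0.054, 11.3, 28.3, -85.6],
    [1, -0.572, -0.526, -0.048, 12.6, 31.45, -95.2],
    [1, -0.572, -0.526, -0.048, 12.6, 31.45, -95.2],
    [1, -0.572, -0.526, -0.048, 12.6, 31.45, -95.2],
    [1, -0.572, -0.526, -0.048, 12.6, 31.45, -95.2],
  ],
)

```text
clock: 3.32
position: [0.5094, 0.1411, 0.2795]
ee_rot: [0.935, 0.241, 0.253, 0.056]
ft_force: [-0.1, -0.2, -0.0]
grip_width: 1.0
```

Run:
```python
from h import *
st()
p,d,K,W=cam("wrist");np.savez("w1",p=p,d=d,K=K,W=W)
find("wrist",W,["stop_top","dial_grip"])
cv2.imwrite("pics/w1.png",p)
P=cloud(d,K,W);Q=P[d>0]
C=np.array([.6187,.004,.1005]);h=(Q-C)@n
c=np.array([.589,.145,.141])
I=(np.linalg.norm(Q-c,axis=1)<.04)&(h>.02)
S=Q[I];print(np.histogram(h[I],np.arange(.02,.07,.004)))
hi=np.median(h[I][h[I]>.044]);T=S[abs(h[I]-hi)<.003]
a=np.c_[(T-c)@s,(T-c)@yv];print("top h",hi,len(T),"s,y range",a.min(0),a.max(0),"mean",a.mean(0))
(cx,r)=cv2.minEnclosingCircle(a.astype(np.float32))[:2];print(cx,r)
```

```text
3.33 pos [0.5094 0.1411 0.2795] q [ 0.39 -0.29 -0.73  2.03 -0.04  0.83  0.15] F [-0.1 -0.2 -0. ] g 1.0
err to frame(0) [ -0.05  -0.   -26.91]
wrist stop_top 0.86 [0.5896 0.1478 0.1387]
wrist dial_grip 0.81 [0.6009 0.0444 0.1289]
wrist dial_grip 0.22 [0.6418 0.0943 0.1291]
(array([  0,   0,   0,   0,  23,  71, 575, 722,   0,   0,   0,   0]), array([0.02 , 0.024, 0.028, 0.032, 0.036, 0.04 , 0.044, 0.048, 0.052,
       0.056, 0.06 , 0.064, 0.068]))
top h 0.048191205943874445 1167 s,y range [-0.01940473 -0.01450412] [0.02077299 0.02514463] mean [0.00052553 0.00592944]
(7.555155752925202e-05, 0.006039210129529238) 0.020801449194550514
```

View pics/w1.png

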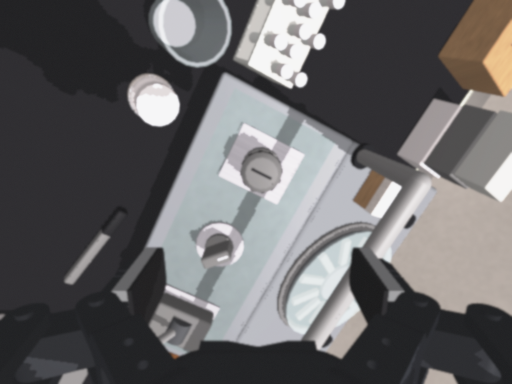

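The wrist view shows the button cap at px (262,172) and the dial at (217,245). The circle fit gives a radius of 20.8 mm, which matches the real cap. Next I'll shut the fingers and approach to just above it.

```bash
cat >> h.py <<'E'
cap=np.array([.5888,.1505,.141])
E
python3 - <<'E'
from h import *
go(cap+.04*n,frame(-35));go(cap+.005*n,frame(-35))
E
```

```text
shift [ 0.0027 -0.0058  0.1198] turn [ 0.03  0.01 -8.05]
shift [ 0.0027 -0.0058  0.1548] turn [ 0.03  0.01 -8.05]
```

Emit:
servo_tool(
  motion=[
    [0, 0.0027, -0.0058, 0.04, 0, 0, -8],
    [0, 0.0027, -0.0058, 0.08, 0, 0, -8],
    [0, 0.0027, -0.0058, 0.12, 0, 0, -8],
    [0, 0.0027, -0.0058, 0.12, 0, 0, -8],
    [0, 0.0027, -0.0058, 0.12, 0, 0, -8],
    [0, 0.0027, -0.0058, 0.12, 0, 0, -8],
    [0, 0.0027, -0.0058, 0.14, 0, 0, -8],
    [0, 0.0027, -0.0058, 0.154, 0, 0, -8],
    [0, 0.0027, -0.0058, 0.154, 0, 0, -8],
  ],
)

```text
clock: 4.6
position: [0.5857, 0.1512, 0.1462]
ee_rot: [0.916, 0.307, 0.248, 0.074]
ft_force: [0.0, 0.4, -0.3]
grip_width: 0.005
```

Emit:
servo_tool(
  motion=[
    [0, 0, 0, 0.004, 0, 0, 0],
    [0, 0, 0, 0.007, 0, 0, 0],
    [0, 0, 0, 0.0095, 0, 0, 0],
    [0, 0, 0, 0.0115, 0, 0, 0],
    [0, 0, 0, 0.0125, 0, 0, 0],
    [0, 0, 0, 0.0125, 0, 0, 0],
  ],
)

```text
clock: 5.35
position: [0.5919, 0.1515, 0.1348]
ee_rot: [0.916, 0.307, 0.248, 0.073]
ft_force: [-0.1, 0.9, -1.0]
grip_width: -0.002
```

Run:
```python
from h import *
st();o=monitor.get_obs();print("above cap",(np.array(o["position"])-cap)@n,"axial F",np.array(o["ft_force"])@n)
```

```text
5.35 pos [0.5919 0.1515 0.1348] q [ 0.39  0.16 -0.87  2.04  0.61  0.58 -0.24] F [-0.1  0.9 -1. ] g -0.002
err to frame(0) [ 2.000e-02 -1.000e-02 -3.503e+01]
above cap -0.0069063457281582155 axial F -0.889736299059221
```

Emit:
servo_tool(
  motion=[
    [0, 0, 0, 0.0015, 0, 0, 0],
    [0, 0, 0, 0.003, 0, 0, 0],
    [0, 0, 0, 0.004, 0, 0, 0],
    [0, 0, 0, 0.004, 0, 0, 0],
  ],
)

```text
clock: 5.85
position: [0.5935, 0.1522, 0.1341]
ee_rot: [0.916, 0.307, 0.248, 0.076]
ft_force: [-45.4, -8.4, 50.0]
grip_width: -0.001
```

Run:
```python
from h import *
st();o=monitor.get_obs();print("above cap",(np.array(o["position"])-cap)@n,"axial F",np.array(o["ft_force"])@n)
```

```text
5.85 pos [0.5935 0.1522 0.1341] q [ 0.38  0.17 -0.86  2.04  0.63  0.58 -0.25] F [-45.4  -8.4  50. ] g -0.001
err to frame(0) [ -0.2    0.04 -35.15]
above cap -0.008346048590542533 axial F 66.13799492832217
```

The button met its hard stop. Backing off now to check that it stays in.

Emit:
servo_tool(
  motion=[
    [0, 0, 0, -0.015, 0, 0, 0],
    [1, 0, 0, -0.05, 0, 0, 0],
    [1, 0, 0, -0.09, 0, 0, 0],
    [1, 0, 0, -0.09, 0, 0, 0],
    [1, 0, 0, -0.09, 0, 0, 0],
    [1, 0, 0, -0.09, 0, 0, 0],
  ],
)

```text
clock: 6.6
position: [0.5488, 0.1498, 0.2082]
ee_rot: [0.916, 0.307, 0.247, 0.073]
ft_force: [0.1, -0.6, 0.3]
grip_width: 1.0
```

```bash
cat >> h.py <<'E'
def capfit(name):
    p,d,K,W=cam("wrist");cv2.imwrite(f"pics/{name}.png",p)
    Q=cloud(d,K,W)[d>0];C=np.array([.6187,.004,.1005]);h=(Q-C)@n
    I=(np.hypot((Q-cap)@s,(Q-cap)@yv)<.03)&(h>.03)
    hi=np.percentile(h[I],70);S=Q[I];T=S[abs(h[I]-hi)<.003]
    a=np.c_[(T-cap)@s,(T-cap)@yv];print("top h",hi.round(4),len(T),cv2.minEnclosingCircle(a.astype(np.float32)))
E
python3 - <<'E'
from h import *
st();capfit("w2")
go(cap-.021*n,frame(-35))
E
```

```text
6.6 pos [0.5488 0.1498 0.2082] q [ 0.52 -0.09 -0.93  2.05  0.19  0.67  0.1 ] F [ 0.1 -0.6  0.3] g 1.0
err to frame(0) [  0.06  -0.1  -35.03]
top h 0.2111 3262 ((-0.008699692785739899, 0.012042789719998837), 0.026059042662382126)
shift [0.0005 0.0014 0.0992] turn [-0.1   0.07  0.02]
```

View pics/w2.png

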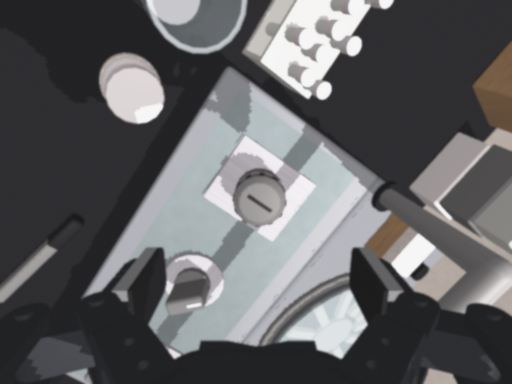

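The cap shows at px (260,197) with its dark line. My height fit picked up the fingers, so I'll refit with a cut on height.

```bash
sed -i 's/(h>.03)$/(h>.03)\&(h<.06)/' h.py
python3 - <<'E'
from h import *
capfit("w3")
E
```

```text
top h 0.0397 1771 ((0.0004986872081644833, -0.0002964682353194803), 0.019935529679059982)
```

It stays in: the top is 8.5 mm lower than before. Next I'll grip the cap.

Emit:
servo_tool(
  motion=[
    [1, 0.0005, 0.0014, 0.04, -0.1, 0.07, 0],
    [1, 0.0005, 0.0014, 0.08, -0.1, 0.07, 0],
    [1, 0.0005, 0.0014, 0.098, -0.1, 0.07, 0],
    [1, 0.0005, 0.0014, 0.105, -0.1, 0.07, 0],
    [1, 0.0005, 0.0014, 0.105, -0.1, 0.07, 0],
    [0.45, 0.0005, 0.0014, 0.105, -0.1, 0.07, 0],
    [0.3, 0.0005, 0.0014, 0.105, -0.1, 0.07, 0],
    [0.3, 0.0005, 0.0014, 0.105, -0.1, 0.07, 0],
    [0.3, 0.0005, 0.0014, 0.105, -0.1, 0.07, 0],
    [0.3, 0.0005, 0.0014, 0.105, -0.1, 0.07, 0],
  ],
  grip_force=25,
)

```text
clock: 7.95
position: [0.6025, 0.1508, 0.1199]
ee_rot: [0.916, 0.307, 0.249, 0.075]
ft_force: [-7.8, -3.6, 8.6]
grip_width: 0.473
```

Run:
```python
from h import *
st();o=monitor.get_obs();print("above cap",(np.array(o["position"])-cap)@n,"axial F",np.array(o["ft_force"])@n, o["torque"])
```

```text
7.95 pos [0.6025 0.1508 0.1199] q [ 0.44  0.23 -0.93  2.03  0.74  0.58 -0.33] F [-7.8 -3.6  8.6] g 0.473
err to frame(0) [ -0.14   0.12 -35.05]
above cap -0.02517303542542886 axial F 11.41938413040112 [-0.33025539  1.08429596 -0.19442171]
```

Emit:
servo_tool(
  motion=[
    [0.3, 0, 0, -0.001, 0, 0, 5],
    [0.3, 0, 0, -0.002, 0, 0, 10],
    [0.3, 0, 0, -0.003, 0, 0, 15],
    [0.3, 0, 0, -0.0035, 0, 0, 20],
    [0.3, 0, 0, -0.0045, 0, 0, 25],
    [0.3, 0, 0, -0.005, 0, 0, 30],
    [0.3, 0, 0, -0.006, 0, 0, 35],
    [0.3, 0, 0, -0.007, 0, 0, 40],
    [0.3, 0, 0, -0.0075, 0, 0, 45],
    [0.3, 0, 0, -0.0085, 0, 0, 50],
    [0.3, 0, 0, -0.0095, 0, 0, 55],
    [0.3, 0, 0, -0.0095, 0, 0, 57],
    [0.3, 0, 0, -0.0095, 0, 0, 57],
  ],
)

```text
clock: 9.57
position: [0.5976, 0.1505, 0.1273]
ee_rot: [0.951, -0.167, 0.254, -0.053]
ft_force: [-4.0, -2.5, 0.9]
grip_width: 0.475
```

Run:
```python
from h import *
st();o=monitor.get_obs();print("above cap",(np.array(o["position"])-cap)@n,"axial F",np.array(o["ft_force"])@n,"axial M",np.array(o["torque"])@n)
capfit("w4")
```

```text
9.57 pos [0.5976 0.1505 0.1273] q [ 0.33  0.18 -0.8   2.04  0.63  0.57 -1.25] F [-4.  -2.5  0.9] g 0.475
err to frame(0) [-0.05  0.11 21.91]
above cap -0.016274677711794333 axial F 2.822984518973067 axial M 0.06824576487215221
top h 0.0486 5118 ((0.0017902350518852472, 0.00565491383895278), 0.02888825535774231)
```

View pics/w4.png

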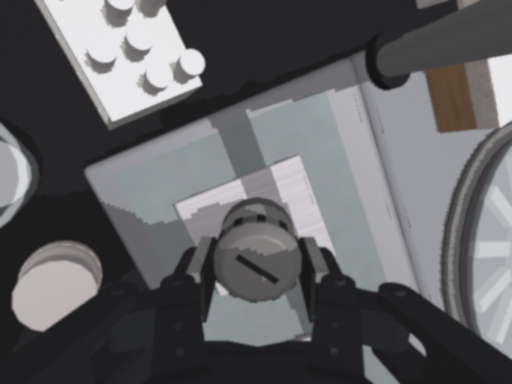

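The cap's dark line at px (258,268) keeps the same angle to the jaws, so the cap turned with the gripper, and its top is back up. Next I'll release and retreat.

Emit:
servo_tool(
  motion=[
    [0.8, 0, 0, 0, 0, 0, 0],
    [0.8, 0, 0, 0, 0, 0, 0],
    [0.8, 0, 0, 0, 0, 0, 0],
    [0.8, 0, 0, -0.03, 0, 0, 0],
    [0.8, 0, 0, -0.07, 0, 0, 0],
    [0.8, 0, 0, -0.11, 0, 0, 0],
    [0.8, 0, 0, -0.11, 0, 0, 0],
    [0.8, 0, 0, -0.11, 0, 0, 0],
  ],
)

```text
clock: 10.62
position: [0.5427, 0.1486, 0.2222]
ee_rot: [0.951, -0.168, 0.254, -0.053]
ft_force: [-0.9, -0.3, 0.1]
grip_width: 0.804
```

Run:
```python
from h import *
st();capfit("w5")
```

```text
10.62 pos [0.5427 0.1486 0.2222] q [ 0.46 -0.13 -0.86  2.05  0.14  0.69 -0.86] F [-0.9 -0.3  0.1] g 0.804
err to frame(0) [-0.05  0.13 21.96]
top h 0.0488 1696 ((0.0011004646075889468, -9.487127681495622e-05), 0.02002559043467045)
```

View pics/w5.png

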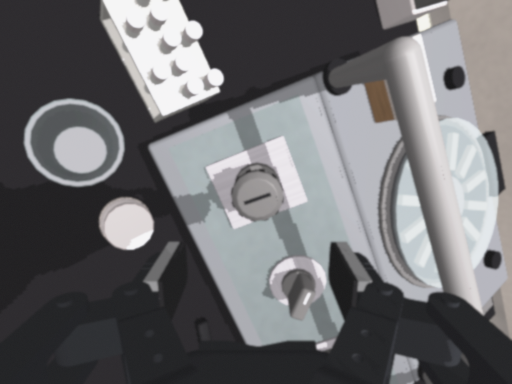

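Height .0488 again and the line is turned back, so the button is fully out. On to the switch.

```bash
cat >> h.py <<'E'
def fp(ss,hh,yy=-.223): return cap+ss*s+(hh-.049)*n+yy*yv
E
python3 - <<'E'
from h import *
o=monitor.get_obs();R0=R.from_quat(o["ee_rot"]).as_matrix()
go(fp(-.085,.15),frame(0));print(fp(-.085,.15),fp(-.075,.066),"ball",fp(-.0265,.0743))
p,d,K,W=cam("scene");find("scene",W,["switch_tip","dial_mark","stop_top"])
E
```

```text
shift [ 0.0044  0.2385 -0.0079] turn [  0.03  -0.06 -21.96]
[ 0.47254603 -0.07669561  0.18596857] [ 0.52317543 -0.07492759  0.11822243] ball [ 0.5610046  -0.07360657  0.14966044]
scene switch_tip 0.64 [ 0.5659 -0.0754  0.1613]
scene switch_tip 0.41 [ 0.6711 -0.2043  0.0848]
scene dial_mark 0.73 [0.6091 0.0391 0.1255]
scene stop_top 0.73 [0.5959 0.1386 0.1448]
```

Emit:
servo_tool(
  motion=[
    [0, 0.001, 0.05, -0.01, 0, 0, -5],
    [0, 0.002, 0.1, -0.01, 0, 0, -10],
    [0, 0.003, 0.15, -0.01, 0, 0, -15],
    [0, 0.004, 0.2, -0.008, 0, 0, -20],
    [0, 0.0044, 0.2385, -0.008, 0, 0, -22],
    [0, 0.0044, 0.2385, -0.008, 0, 0, -22],
    [0, 0.0044, 0.2385, -0.008, 0, 0, -22],
  ],
)

```text
clock: 11.75
position: [0.473, -0.0757, 0.1867]
ee_rot: [0.966, 0.017, 0.26, -0.004]
ft_force: [0.1, 0.2, -0.2]
grip_width: -0.003
```

Run:
```python
from h import *
st();go(fp(-.085,.066),frame(0));go(fp(-.01,.066),frame(0))
p,d,K,W=cam("wrist");cv2.imwrite("pics/w6.png",p);find("wrist",W,["switch_tip"])
```

```text
11.75 pos [ 0.473  -0.0757  0.1867] q [ 0.36 -0.3  -0.21  2.3  -0.26  0.64  0.35] F [ 0.1  0.2 -0.2] g -0.003
err to frame(0) [-0.    0.09 -0.04]
shift [-0.0009  0.001   0.0843] turn [ 0.   -0.09  0.04]
shift [0.0741 0.001  0.0845] turn [ 0.   -0.09  0.04]
wrist switch_tip 0.83 [ 0.5523 -0.0703  0.1571]
```

View pics/w6.png

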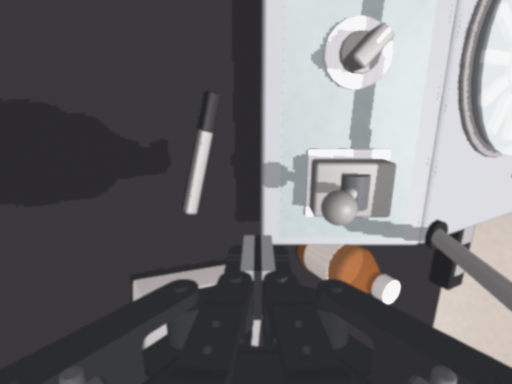

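The wrist view shows the ball at px (340,207), up-slope of the shut fingers at (258,255). Next I'll descend and push in +x.

Emit:
servo_tool(
  motion=[
    [0, -0.001, 0.001, 0.04, 0, 0, 0],
    [0, -0.001, 0.001, 0.075, 0, 0, 0],
    [0, -0.001, 0.001, 0.0845, 0, 0, 0],
    [0, 0.01, 0.001, 0.0845, 0, 0, 0],
    [0, 0.02, 0.001, 0.0845, 0, 0, 0],
    [0, 0.028, 0.001, 0.0845, 0, 0, 0],
    [0, 0.036, 0.001, 0.0845, 0, 0, 0],
    [0, 0.044, 0.001, 0.0845, 0, 0, 0],
    [0, 0.052, 0.001, 0.0845, 0, 0, 0],
    [0, 0.06, 0.001, 0.0845, 0, 0, 0],
    [0, 0.068, 0.001, 0.0845, 0, 0, 0],
    [0, 0.074, 0.001, 0.0845, 0, 0, 0],
    [0, 0.074, 0.001, 0.0845, 0, 0, 0],
  ],
)

```text
clock: 13.48
position: [0.5798, -0.0736, 0.1513]
ee_rot: [0.965, 0.017, 0.26, -0.004]
ft_force: [-0.1, -0.1, 0.4]
grip_width: -0.001
```

```bash
cat >> h.py <<'E'
def sh():
    o=monitor.get_obs();v=np.array(o["position"])-cap;f=np.array(o["ft_force"])
    print("s,h,y",(v@s).round(4),(v@n+.049).round(4),(v@yv).round(4),"F s,n,y",(f@s).round(1),(f@n).round(1),(f@yv).round(1))
E
python3 - <<'E'
from h import *
st();sh()
E
```

```text
13.47 pos [ 0.5798 -0.0736  0.1513] q [ 0.34  0.   -0.26  2.12 -0.12  0.49  0.21] F [-0.1 -0.1  0.4] g -0.001
err to frame(0) [-0.02  0.17 -0.05]
s,h,y -0.0095 0.0663 -0.2236 F s,n,y 0.1 0.4 -0.1
```

Expected end is s≈-0.001 or a bit further. I'll creep on, then read the force.

Emit:
servo_tool(
  motion=[
    [0, 0.004, 0, 0, 0, 0, 0],
    [0, 0.008, 0, 0, 0, 0, 0],
    [0, 0.01, 0, 0, 0, 0, 0],
    [0, 0.01, 0, 0, 0, 0, 0],
  ],
)

```text
clock: 13.98
position: [0.5879, -0.0733, 0.156]
ee_rot: [0.965, 0.017, 0.26, -0.004]
ft_force: [0.0, -0.2, -1.6]
grip_width: 0.001
```

Run:
```python
from h import *
sh()
```

```text
s,h,y -0.0 0.0663 -0.2237 F s,n,y -0.8 -1.4 -0.2
```

Emit:
servo_tool(
  motion=[
    [0, 0.001, 0, 0, 0, 0, 0],
    [0, 0.002, 0, 0, 0, 0, 0],
    [0, 0.002, 0, 0, 0, 0, 0],
  ],
)

```text
clock: 14.35
position: [0.5889, -0.0733, 0.1563]
ee_rot: [0.966, 0.017, 0.259, -0.004]
ft_force: [-5.2, -0.2, -0.7]
grip_width: -0.002
```

Emit:
servo_tool(
  motion=[
    [0, 0.001, 0, 0, 0, 0, 0],
    [0, 0.002, 0, 0, 0, 0, 0],
    [0, 0.002, 0, 0, 0, 0, 0],
  ],
)

```text
clock: 14.72
position: [0.5893, -0.0733, 0.1563]
ee_rot: [0.966, 0.017, 0.258, -0.004]
ft_force: [-13.3, -0.1, 1.5]
grip_width: -0.001
```

Run:
```python
from h import *
sh()
```

```text
s,h,y 0.0013 0.0659 -0.2237 F s,n,y -10.7 8.0 0.3
```

The finger stalled with the force rising, so the lever is at its end stop. Next I'll back off and check everything.

Emit:
servo_tool(
  motion=[
    [0, -0.02, 0, 0, 0, 0, 0],
    [0, -0.06, 0, 0, 0, 0, 0],
    [0, -0.08, 0, -0.05, 0, 0, 0],
    [0, -0.09, 0, -0.1, 0, 0, 0],
    [0, -0.1, 0, -0.12, 0, 0, 0],
    [0, -0.1, 0, -0.12, 0, 0, 0],
    [0, -0.1, 0, -0.12, 0, 0, 0],
  ],
)

```text
clock: 15.6
position: [0.4453, -0.0783, 0.2114]
ee_rot: [0.965, 0.017, 0.26, -0.004]
ft_force: [0.2, -0.4, 0.3]
grip_width: 0.002
```

Run:
```python
from h import *
st()
p,d,K,W=cam("wrist");cv2.imwrite("pics/w7.png",p);find("wrist",W,["switch_tip","stop_top","dial_mark"])
Q=cloud(d,K,W)[d>0];v=Q-cap;S,H,Y=v@s,v@n+.049,v@yv
I=(abs(Y+.223)<.03)&(H>.06)&(H<.095)&(abs(S)<.06)
if I.sum(): print("ball s",S[I].min(),S[I].max(),"hmax",H[I].max(),"y",Y[I].min(),Y[I].max())
p,d,K,W=cam("scene");cv2.imwrite("pics/s7.png",cv2.resize(p,(800,600)))
find("scene",W,["switch_tip","dial_mark","dial_grip","stop_top","tip_box","beaker","jar","marker","tube_rack","reagent_bottle","vial_box"])
z=np.load("scene.npz");a=cv2.absdiff(p,z["p"]).max(2)>40
nn,l,stt,c=cv2.connectedComponentsWithStats(a.astype(np.uint8))
print([tuple(x) for x in stt[1:] if x[4]>15])
Q0=cloud(z["d"],z["K"],z["W"])[z["d"]>0];Q1=cloud(d,K,W)[d>0]
for q in(Q0,Q1):
    v=q-(cap+[0,-.003,0]);I=(np.hypot(v@s,v@yv)<.012);print("cap h",np.median((v@n+.049)[I&(abs(v@n)<.03)]).round(4))
```

```text
15.6 pos [ 0.4453 -0.0783  0.2114] q [ 0.38 -0.4  -0.19  2.31 -0.28  0.73  0.38] F [ 0.2 -0.4  0.3] g 0.002
err to frame(0) [-0.04  0.15 -0.05]
wrist switch_tip 0.91 [ 0.6008 -0.071   0.1803]
wrist switch_tip 0.23 [ 0.512  -0.0472  0.0078]
wrist dial_mark 0.92 [0.5972 0.0438 0.1282]
ball s 0.01176107429111323 0.03769577144174202 hmax 0.09003430155666294 y -0.23585861948787037 -0.21079740121642523
scene switch_tip 0.53 [ 0.6039 -0.0739  0.1846]
scene dial_mark 0.53 [0.6069 0.0392 0.1281]
scene dial_grip 0.69 [0.6062 0.036  0.1241]
scene dial_grip 0.34 [0.5922 0.1412 0.142 ]
scene stop_top 0.65 [0.5937 0.1398 0.1413]
scene tip_box 0.55 [ 0.4937 -0.2396  0.0632]
scene beaker 0.59 [0.4945 0.2302 0.0598]
scene jar 0.87 [0.4987 0.1455 0.0437]
scene marker 0.71 [ 0.5027 -0.0551  0.0131]
scene tube_rack 0.75 [0.5916 0.3099 0.0664]
scene tube_rack 0.72 [0.754  0.1798 0.1742]
scene reagent_bottle 0.92 [ 0.6679 -0.2044  0.0857]
scene vial_box 0.83 [0.7532 0.18   0.173 ]
scene vial_box 0.55 [ 0.6028 -0.0759  0.1861]
[(np.int32(0), np.int32(21), np.int32(68), np.int32(43), np.int32(683)), (np.int
[... 335 characters left out ...]
np.int32(358)), (np.int32(0), np.int32(124), np.int32(41), np.int32(72), np.int32(895)), (np.int32(0), np.int32(156), np.int32(8), np.int32(17), np.int32(63)), (np.int32(155), np.int32(167), np.int32(19), np.int32(6), np.int32(58)), (np.int32(3), np.int32(195), np.int32(77), np.int32(70), np.int32(1430)), (np.int32(163), np.int32(201), np.int32(12), np.int32(10), np.int32(21)), (np.int32(167), np.int32(200), np.int32(14), np.int32(10), np.int32(47)), (np.int32(247), np.int32(214), np.int32(12), np.int32(9), np.int32(48)), (np.int32(228), np.int32(218), np.int32(23), np.int32(16), np.int32(113)), (np.int32(231), np.int32(237), np.int32(9), np.int32(9), np.int32(61))]
cap h 0.0491
cap h 0.0497
```

View pics/w7.png

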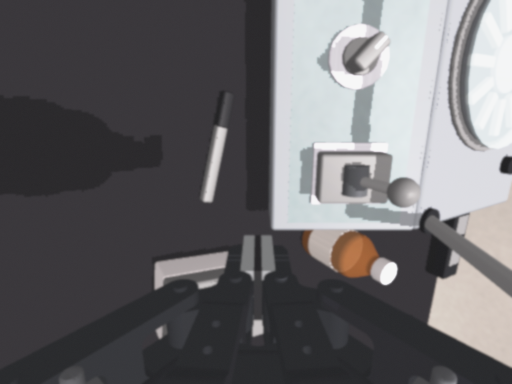

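View pics/s7.png

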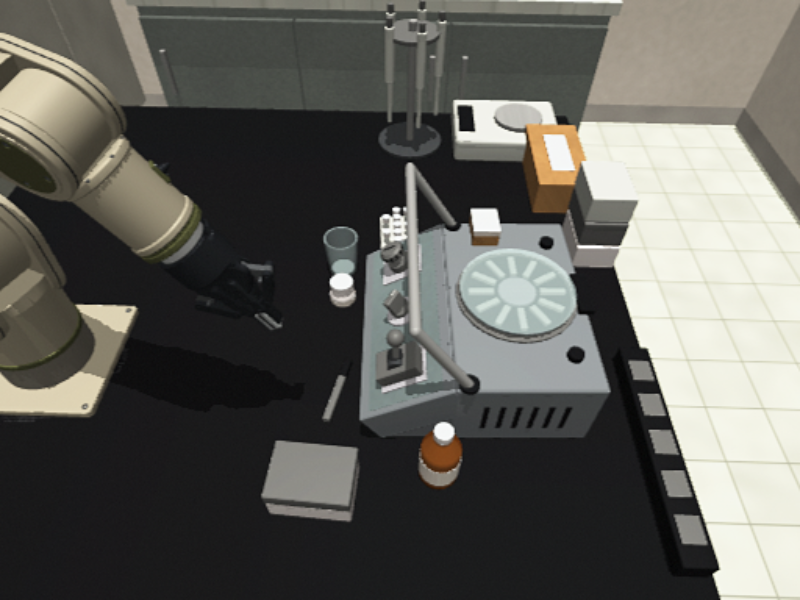

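The wrist view shows the ball at px (403,192), up-slope of its pivot. In the scene view the other things stand where they were, and the only image changes are the robot and the switch lever. Handing in.

```bash
python3 -c "
from h import *
print(ticket.hand_in())"
```

```text
the job is handed in; nothing more can be done
None
```

The stop check is done in the order asked and handed in at about 16 s of the 64 s allowed; no verdict was reported.

- **Stop button, in:** I pushed it with shut fingers to its hard stop. It stayed in after I backed off, with its top 8.5 mm lower. My last push step was too long, so the wrist force rose to about 66 N, under the 120 N limit. That load was on the fingertips, not the gripper body.
- **Stop button, out:** I gripped the cap and turned it 57° (about 1.0 rad) clockwise, then let go. Its top read 48.8 mm against 48.2 mm before the push, so it is fully out, and its line has turned back.
- **Switch:** I pushed the ball up the slope until the finger stalled and the force rose from under 2 N to about 11 N, which I take as the end stop. After I withdrew, the lever leans towards the lid. The ball sits about 25 mm up-slope of its pivot against 26.5 mm expected, a difference within camera error.
- **Everything else:** The before-and-after scene pictures differ only at the robot and the switch lever. The dial and the other items on the bench have not moved as far as the cameras show, and at the end the robot was clear of everything.

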